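Hold the measuring probe centred in the crucible

TASK

Take the slender probe, the one with the slim handle and the long stem, out of the tool rack and lower it upright through the guide bush of the measuring stand, without its stem touching the bush or the crucible, until its tip hangs about halfway down inside the crucible. Finish while still holding it there, still, upright and centred in the bush, touching nothing but your fingers; leave the crucible, the other tool in the rack and the things lying about as they are.

Things in the scene. Friction and masses are not known exactly. Their poses are not given: they have to be found in the camera images.
- probe: steel measuring probe, at the start upright in one of the rack's two holes (either one). Origin: middle of the underside of its stop collar, z along the probe towards the handle's end. Stem: 7 mm diameter, 100 mm long, from the origin down (-z) to the tip. Collar: 20 mm diameter, 4 mm high, rests on the rack's top. Handle: round, ridged, 14 mm diameter, from 4 to 50 mm above the origin. About 70 g
- probe_tip (a point): the lower end of the probe's stem, on its axis, 100 mm below the probe's origin
- probe_handle (a point): the place to grip, on the probe's axis, 29 mm above the probe's origin
- tamper: the other steel tool of the rack, to be left there: a stubby stem 7 mm thick and 45 mm long below a like 20 mm collar, and above it a short neck with a broad flat dark knob 30 mm in diameter, top 32 mm above the collar's underside. Origin: middle of the collar's underside
- rack: fixed aluminium tool rack, a bridge plate 50 x 130 mm, 10 mm thick, its top 120 mm above its own origin (122 mm above the work surface z = 0; it stands on a 2 mm sheet), on a leg at each end, open at front and back. Two 10 mm through holes at y = -35 and y = +35 mm of its own frame. Origin: on its foot level under the plate's middle, y along the plate
- stand: fixed measuring stand: a flat steel foot 110 x 90 mm, 6 mm thick, a column 16 mm thick 58 mm behind the bush (own +x), and an arm carrying the guide bush; nothing of it is higher than 88 mm above the bench. Origin: on the bench right under the bush
- bush_mouth (a point): middle of the guide bush's upper mouth, 85 mm above the bench. The bush is an upright steel ring, 30 mm outside, 17 mm bore, 16 mm high (lower mouth 69 mm above the bench)
- melt_cup: loose white ceramic crucible, a tapered cup 38 mm across the rim, 30 mm high, standing on the stand's foot under the bush (within 3 mm of the bush's axis). Inside it is 26 mm deep (inner floor 4 mm above its underside, 10 mm above the bench), 16 mm wide at the floor and about 30 mm at the rim. Origin: middle of its underside
- cup_rim (a point): middle of the crucible's rim, 36 mm above the bench
- hex_tool: loose bystander: hex driver with a black handle, 144 mm long, lying on the bench; origin under its middle
- wax_sheet_pile: loose bystander: small pile of pink sheets, 59 x 84 x 8 mm; origin under its middle
- glass: loose bystander: small clear glass, 36 mm across, 45 mm high; origin under its middle
- roll_of_tape: loose bystander: roll of masking tape, 52 mm across, 19 mm high; origin under its middle
Mind the look-alikes: they are no part of the job. Leave any orange look-alike of the rack alone.

How it is judged:
By the outcome, as a careful person would: the job done as asked, in the order asked, and still so for the second after the job is handed in, while the arm keeps its last pose, push and grip.
It also fails if it takes over 51 s, if anything falls off the work surface, if the arm or the gripper's body presses on something with over 40 N, if the wrist force passes 120 N, or if a joint passes its speed limit or range.

ROBOT

A 6-joint arm with a two-finger parallel gripper is mounted at the origin on a cart in front of the work surface, level with it; the furniture and walls round the work are solid. World frame = base frame: x ahead of the robot, y to its left, z up, the work surface at z = 0. Lengths are in m, angles in rad, forces in N, time in s.
With the tool pointing down it reaches from about 0.325 to 0.775 m from the base axis. Payload 9.3 kg.
Tool frame: the origin (TCP) lies where the fingers leave the gripper's body, on its centre line; the fingertips stand 73 mm ahead of it and the grasp point (between the pads) lies arm.grip_point_offset ahead of it (arm.grip_point_offset is the distance from the TCP to the grasp point, in m); z points along the fingers, y is the line along which they close (so a half turn about z gives the same grasp; the last joint's range is limited). The gripper opens to 85 mm and grips with 20 to 120 N. Pads are 22 mm wide; open, the fingers measure 114 mm over their backs; the gripper's body (76 mm by 85 mm) begins 54 mm behind the grasp point. The pads swing forward as they close: fully open they stand 13 mm farther back than shut.
Start: joints at [-1.365, 0.259, 0.021, 1.334, 0, 1.418], TCP at [0.193, -0.515, 0.304] pointing down, gripper open.
Joint ranges: [-3.04, 3.04], [-0.91, 1.82], [-1.04, 1.36], [-1.92, 1.95], [-1.52, 1.45], [-3.14, 3.14]. Speed limits (rad/s): [2.22, 2.22, 2.79, 3.14, 3.14, 3.14].

INTERFACE

Orientations are given as a unit quaternion [w, x, y, z].
In Python, from rig import monitor, vision, job, arm gives the robot as it stands. The module is installed in compiled form; this text tells all that it offers.
- The arm moves only by the tool play_rows, never from a script. Its argument "motion" is text: rows parted by semicolons, each of 7 numbers parted by spaces: the shift along the tool's x, y, z in cm, then the turn, a rotation vector about the tool's x, y, z in rad, then the finger opening in cm, from 0 to 8.54. In form: x y z ax ay az jaw; .... A call has 1 to 5 rows; each row is the pose to reach, as a shift and turn from the pose commanded when the call began, along the tool's axes at that moment; what a row does not reach only later rows make up. A row lasts 1/10 s, in which the tool goes at most 50 mm and 8.59 degrees, less where a joint would pass 70% of its speed; a pose out of reach is approached as far as the arm can. A call with a gripper value outside its range is refused whole. The fingers move at their own pace and stop on an object; the grip force is fixed at half the most. Time passes only in rows, so rows that repeat a pose let the fingers close. It gives the time, the measured TCP pose, the force, the opening and the grip force at its end, in the units of the state.
- monitor.get_obs(): the state, without advancing time (a new reading comes with each control period).
- vision.read_camera(name): name is "scene" or "top"; returns (picture, depth): 420x560x3 uint8, red, green, blue; 420x560 float32, m along the optical axis (not along the pixel's ray), 0 where there is no reading.
- vision.calibration(name): a dict with "camera_matrix" (3x3 intrinsics, pixels), "D" ([k1, k2, p1, p2, k3] as OpenCV has them; the pictures are not rectified), "view" (4x4, takes a point from world to camera coordinates). Camera axes: x right, y up, looking along -z (the intrinsics and any distortion apply to the point x, -y, -z); pixel columns grow to the right and rows downward; lengths in m; the calibration is good to about 2 mm. A picture is of the moment at which its call begins. calibration takes no time and is no camera call.
- job.hand_in(): hands the job in; it is judged then, once.
The state is a dict: "time": time; "q": joint angles; "joint_velocities": joint speeds; "tau": joint torques, N m; "tcp_pos": TCP position; "tcp_rot": TCP orientation; "force": force on the tool from outside, world axes, zero at the start; "wrist_torque": the same for the moment, N m; "finger_gap": finger opening in m; "finger_force": force on a finger pad.
Only numpy, scipy, OpenCV 4.12 (cv2) and the standard library are available. Lean on these libraries where they do the work, as an engineer would, in place of code of your own. Each camera call takes 0.05 s, during which the arm holds its last target. There are 200 camera calls.

## Working session

There is one attempt and no reset: what is moved stays moved. The work goes in short steps, Python scripts to look and compute and a tool call to move; the robot and the scene stay as the last step left them, time stands still between calls to the robot, and variables do not carry over. Pictures are saved under pics/ and viewed, at most 10 in all, crops included, and the job is handed in when it is done.

Besides the shell and the picture viewer there is one more tool, called after "Call:" by a JSON object that holds its "fn" and its "kwargs", one argument or row to a line. play_rows: Moves the arm, as the interface text tells. Its arguments: {"type":"object","properties":{"motion":{"type":"string"}},"required":["motion"]}

```bash
mkdir -p pics
cat > h.py <<'E'
import numpy as np, cv2
from rig import monitor, vision, job, arm
def cal(n):
    c=vision.calibration(n); return np.array(c["camera_matrix"],float),np.array(c["D"],float),np.array(c["view"],float)
def rays(n,px):
    K,D,V=cal(n); u=cv2.undistortPoints(np.array(px,float).reshape(-1,1,2),K,D).reshape(-1,2)
    d=np.c_[u[:,0],-u[:,1],-np.ones(len(u))]@V[:3,:3]   # R^T d
    return -V[:3,:3].T@V[:3,3], d
def onz(n,px,z):
    o,d=rays(n,px); return o+d*((np.array(z)-o[2])/d[:,2])[:,None]
def bydepth(n,px,dep):
    o,d=rays(n,px); return o+d*np.array(dep).reshape(-1,1)
def proj(n,P):
    K,D,V=cal(n); c=np.atleast_2d(P)@V[:3,:3].T+V[:3,3]; c=c*[1,-1,-1]
    return cv2.projectPoints(c,np.zeros(3),np.zeros(3),K,D)[0].reshape(-1,2)
def snap(n,tag):
    im,d=vision.read_camera(n); np.savez(f"{tag}.npz",im=im,d=d); cv2.imwrite(f"pics/{tag}.png",im[:,:,::-1]); return im,d
E
python3 - <<'E'
from h import *
for n in("scene","top"):
    snap(n,n+"0"); K,D,V=cal(n); print(n,K.round(1).tolist(),D.round(3),(-V[:3,:3].T@V[:3,3]).round(3),V[2,:3].round(2))
print(arm.grip_point_offset, monitor.get_obs())
E
```

```text
scene [[476.1, 0.0, 278.8], [0.0, 476.1, 213.8], [0.0, 0.0, 1.0]] [-0.051  0.     0.     0.     0.   ] [-0.206 -0.816  0.874] [-0.61 -0.52  0.6 ]
top [[515.4, 0.0, 271.5], [0.0, 515.4, 211.8], [0.0, 0.0, 1.0]] [-0.078  0.     0.     0.     0.   ] [ 0.414 -0.141  1.612] [-0.1 -0.   1. ]
0.0539 {'time': 0.1, 'q': array([-1.36459547e+00,  2.59157343e-01,  2.08681266e-02,  1.33365424e+00,
       -2.32462198e-05,  1.41818173e+00]), 'joint_velocities': array([ 0.00014349, -0.00080299,  0.00084745,  0.00136716,  0.0003847 ,
       -0.00106412]), 'tau': array([ 5.56390121e-03, -5.56693089e+01,  3.45069373e+01,  1.16774780e-02,
       -1.13401359e-04, -1.65083298e-05]), 'tcp_pos': array([ 0.19309603, -0.51484425,  0.30332689]), 'tcp_rot': array([-5.73049143e-04,  9.83949391e-01,  1.78446816e-01, -2.69847364e-05]), 'force': array([0.60632859, 0.00168386, 0.44394996]), 'wrist_torque': array([ 0.00881951, -0.04324516, -0.00759948]), 'finger_force': 0.0, 'finger_gap': 0.08564645564825825}
```

View pics/scene0.png

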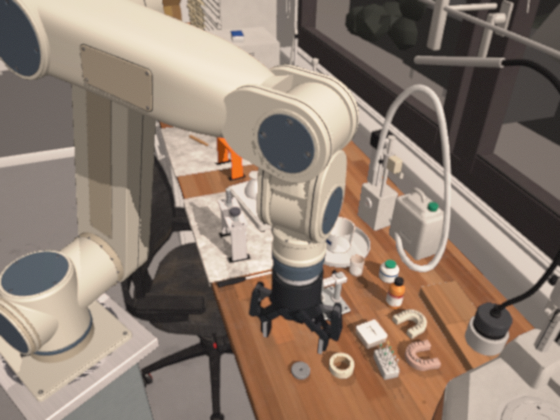

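View pics/top0.png

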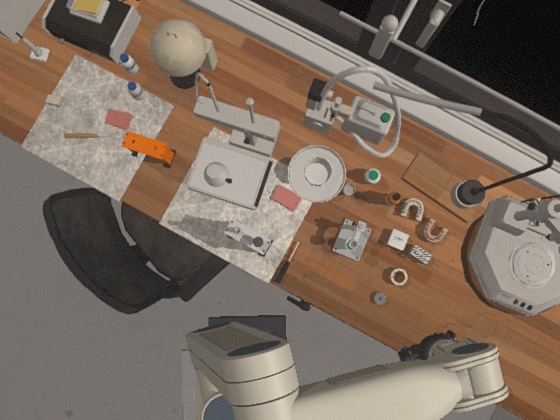

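The top view shows a grey rack at about (248,238), an orange look-alike at (148,148) and the stand at (351,238). In the scene view the rack is at (237,232), and the arm partly hides the stand.

Run:
```python
from h import *
t=np.load("top0.npz"); s=np.load("scene0.npz")
def crop(im,u,v,w,h): return cv2.resize(im[v:v+h,u:u+w],None,fx=6,fy=6,interpolation=cv2.INTER_CUBIC)
a=crop(t["im"],215,212,65,48); b=crop(t["im"],322,212,65,48); c=crop(s["im"],205,200,65,48); d=crop(s["im"],310,262,65,48)
cv2.imwrite("pics/crops.png",np.vstack([np.hstack([a,b]),np.hstack([c,d])])[:,:,::-1])
print(onz("top",[[248,238],[351,238],[361,238],[351,228]],[.122,.085,.085,.085]).round(3))
print(t["d"][228:248:3,228:275:4].round(3));
```

```text
[[ 0.483 -0.065  0.122]
 [ 0.477 -0.368  0.085]
 [ 0.476 -0.398  0.085]
 [ 0.506 -0.37   0.085]]
[[1.491 1.493 1.446 1.496 1.496 1.493 1.608 1.612 1.615 1.62  1.609 1.621]
 [1.493 1.491 1.444 1.493 1.494 1.497 1.496 1.49  1.613 1.609 1.613 1.615]
 [1.498 1.494 1.495 1.497 1.49  1.493 1.496 1.491 1.493 1.611 1.614 1.613]
 [1.615 1.609 1.493 1.494 1.493 1.493 1.495 1.461 1.462 1.489 1.61  1.612]
 [1.611 1.614 1.609 1.492 1.495 1.492 1.498 1.46  1.457 1.491 0.    1.603]
 [1.607 1.617 1.604 1.612 1.489 1.497 1.491 1.457 1.454 1.495 1.491 1.609]
 [1.611 1.609 1.608 1.617 1.61  1.607 1.493 1.458 1.49  1.489 1.553 1.612]]
```

View pics/crops.png

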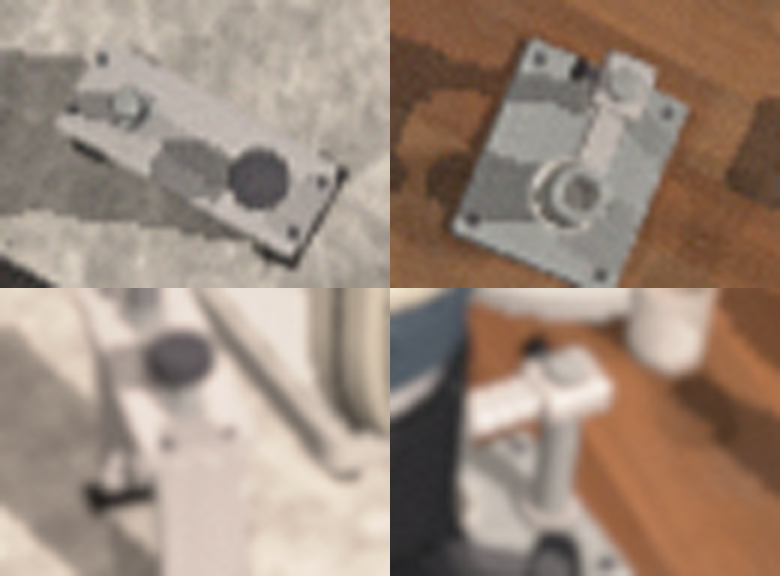

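The grey rack holds two tools. At top px (236,229.5) there is a narrow light handle, and at (258,242) a broad dark knob. The narrow one fits the probe and the dark knob is the tamper. The bush is at about px (353,244), with the column up and to the right at (362,226).

Run:
```python
from h import *
t=np.load("top0.npz"); d=t["d"]; im=t["im"]
vv,uu=np.mgrid[0:420,0:560]; P=bydepth("top",np.c_[uu.ravel(),vv.ravel()],d.ravel()).reshape(420,560,3)
def box(u,v,w,h,z0,z1):
    m=np.zeros(d.shape,bool); m[v:v+h,u:u+w]=True
    return m&(d>0)&(P[...,2]>z0)&(P[...,2]<z1)
for nm,b in dict(probe=(226,220,20,20,.155,.19),knob=(250,232,18,20,.14,.17),plate=(220,214,58,48,.112,.132),bush=(340,232,26,24,.07,.1),stand=(322,212,65,48,-.002,.016)).items():
    m=box(*b); v,u=np.nonzero(m); c=[u.mean(),v.mean()]; r=cv2.minAreaRect(np.c_[u,v].astype(np.float32))
    print(nm,len(u),np.round(c,2),P[m].mean(0).round(4),"rect px",np.round(r[0],1),np.round(r[1],1),round(r[2],1),onz("top",[r[0]],P[m][:,2].mean()).round(4))
    if nm in("plate","stand"):
        R=cv2.minAreaRect((P[m][:,:2]*1000).astype(np.float32)); print("  world rect mm",np.round(R[0],1),np.round(R[1],1),R[2])
m=box(345,234,20,20,.07,.1)
print((P[234:254,340:366,2]*1000).round(0).astype(int))
print(im[234:254,343:366].mean(2).astype(int))
print(im[222:238,228:246].mean(2).astype(int))
K,D,V=cal("top");
```

```text
probe 22 [235.91 228.91] [ 0.5074 -0.034   0.1692] rect px [236. 229.] [4. 4.] 90.0 [[ 0.5071 -0.0343  0.1692]]
knob 85 [257.6  241.26] [ 0.4719 -0.0935  0.1509] rect px [257.5 241. ] [10.  9.] 90.0 [[ 0.4726 -0.0932  0.1509]]
plate 662 [246.6  235.24] [ 0.4914 -0.061   0.12  ] rect px [247.5 235.7] [44.9 17.3] 29.1 [[ 0.4899 -0.0636  0.12  ]]
  world rect mm [490.2 -63.4] [130.4  50.1] 59.35367965698242
bush 107 [354.52 240.08] [ 0.4703 -0.3793  0.0807] rect px [353.8 239.7] [10.2 17.4] 10.3 [[ 0.4715 -0.3772  0.0807]]
stand 1848 [353.38 236.52] [ 0.4845 -0.3884  0.0026] rect px [354.  235.5] [47. 64.] 90.0 [[ 0.4876 -0.3904  0.0026]]
  world rect mm [ 488.1 -391.4] [203.6 147.7] 88.34386444091797
[[   4    7    2    0   10   -5    7    2    3    7   -2    3    9    1
    75   83   82   79   80   73   70    9    3    7    3    5]
 [  -1    5    3    5    5    5    2   -1    2    6    5    3    5    6
    78   77   80   82   85   80    7    2    4    1   -1   10]
 [   1    7   -2    5    3    7    6    1    2    2    5    7   -1   -3
    81   81   77   84   81   77 1612    7    8    
[... 4750 characters left out ...]
147 176 184 182 181 182]
 [118 125 123 125 120 103 151 155 161 164 120 116 156 177 179 181 183 181]
 [115 120 125 122 123 115 137 153 164 165  99  99 158 169 177 181 179 179]
 [159 125 120 125 127 119 108 116 124 116  80 115 150 158 167 178 183 184]
 [177 162 162 158 160 129 110 142 130  96 106 143 156 157 157 164 180 182]
 [177 170 172 175 175 162 155 149 123 119 142 155 156 158 157 157 168 168]
 [174 177 176 175 173 175 170 163 159 163 159 156 159 160 156 157 158 157]
 [120 150 175 177 177 176 176 172 177 176 168 168 174 160 131 125 126 125]
 [ 51  88 118 150 175 175 172 169 171 174 176 175 178 171 112 105 107 104]
 [ 86  61  60  85 131 173 179 174 170 176 174 179 179 144 122 108 113 105]]
```

Call:
{"fn": "play_rows", "kwargs": {
  "motion": "4 -2.9 0 0 0 0 8.5; 8 -5.8 0 0 0 0 8.5; 12 -8.7 0 0 0 0 8.5; 16 -11.6 0 0 0 0 8.5; 20 -14.5 0 0 0 0 8.5"
}}

```text
time: 0.6
tcp_pos: [0.33, -0.3072, 0.3037]
tcp_rot: [-0.0, 0.984, 0.178, -0.0]
force: [1.3, -0.7, -0.7]
finger_gap: 0.0852
finger_force: 0.0
```

Call:
{"fn": "play_rows", "kwargs": {
  "motion": "4 -2.9 0 0 0 -0.13 8.5; 8 -5.8 0 0 0 -0.26 8.5; 12 -8.7 0 0 0 -0.39 8.5; 16 -11.6 0 0 0 -0.52 8.5; 20 -14.5 0 0 0 -0.67 8.5"
}}

```text
time: 1.1
tcp_pos: [0.4665, -0.101, 0.3039]
tcp_rot: [0.0, 0.869, 0.494, -0.0]
force: [0.5, -1.4, 0.7]
finger_gap: 0.0849
finger_force: 0.0
```

```bash
cat >> h.py <<'E'
from scipy.spatial.transform import Rotation as R
def go(x,y,z,yaw=None):
    o=monitor.get_obs(); q=o["tcp_rot"]; r=R.from_quat([q[1],q[2],q[3],q[0]])
    print("t",round(o["time"],2),"pos",o["tcp_pos"].round(4),"x-yaw",round(np.degrees(np.arctan2(*r.as_matrix()[[1,0],0])),2),"z",r.as_matrix()[:,2].round(4),"gap",round(o["finger_gap"],4),"ff",round(o["finger_force"],1),"F",o["force"].round(1),"q6",o["q"][5].round(2))
    print("cm",(r.inv().apply(np.array([x,y,z])-o["tcp_pos"])*100).round(2))
    if yaw is not None:
        t=R.from_matrix(np.array([[np.cos(yaw),np.sin(yaw),0],[np.sin(yaw),-np.cos(yaw),0],[0,0,-1]])); print("rot",(r.inv()*t).as_rotvec().round(4))
E
python3 - <<'E'
from h import *
go(.5075,-.0338,.151+.0539,np.radians(59.35))
snap("scene","scene1")
E
```

```text
t 1.1 pos [ 0.4665 -0.101   0.3039] x-yaw 59.26 z [ 0. -0. -1.] gap 0.0849 ff 0.0 F [ 0.5 -1.4  0.7] q6 1.72
cm [7.87 0.09 9.89]
rot [ 0.      0.     -0.0016]
```

View pics/scene1.png

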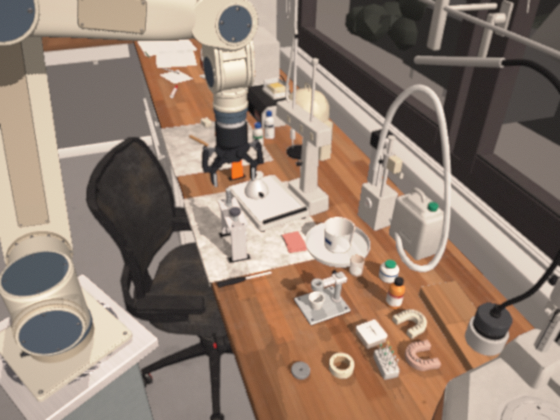

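Scene: the arm is clear and the rack is visible, with the probe at about (229,197) and the tamper knob at (236,213). The bush is at about (318,285), above the crucible at (316,299). I'll cross-check the probe and the bush in both views.

Run:
```python
from h import *
b=onz("top",[[353.1,243.5],[353.4,243.5]],.085); print("bush",b.round(4))
s=np.load("scene1.npz"); im=s["im"].copy()
pr=np.array([.5075,-.0338,0])
th=np.linspace(0,2*np.pi,60); C=np.c_[np.cos(th),np.sin(th),0*th]
def crop(u,v,w,h,f,curves):
    a=cv2.resize(im[v:v+h,u:u+w],None,fx=f,fy=f,interpolation=cv2.INTER_CUBIC)
    o=a.copy()
    for P in curves:
        q=((proj("scene",P)-[u,v]+.5)*f-.5); cv2.polylines(o,[(q*16).round().astype(np.int32)],False,(255,0,0),1,cv2.LINE_AA,4)
    return np.vstack([a,o])
A=crop(296,265,50,37,8,[b[0]+C*.015,b[0]+C*.0085,b[0]+C*.015-[0,0,.016]])
B=crop(205,180,50,37,8,[pr+[0,0,.172]+C*.007,pr+[0,0,.126]+C*.01,np.array([pr+[0,0,.122],pr+[0,0,.172]])])
cv2.imwrite("pics/chk.png",np.hstack([A,B])[:,:,::-1])
```

```text
bush [[ 0.4602 -0.374   0.085 ]
 [ 0.4601 -0.3749  0.085 ]]
```

View pics/chk.png

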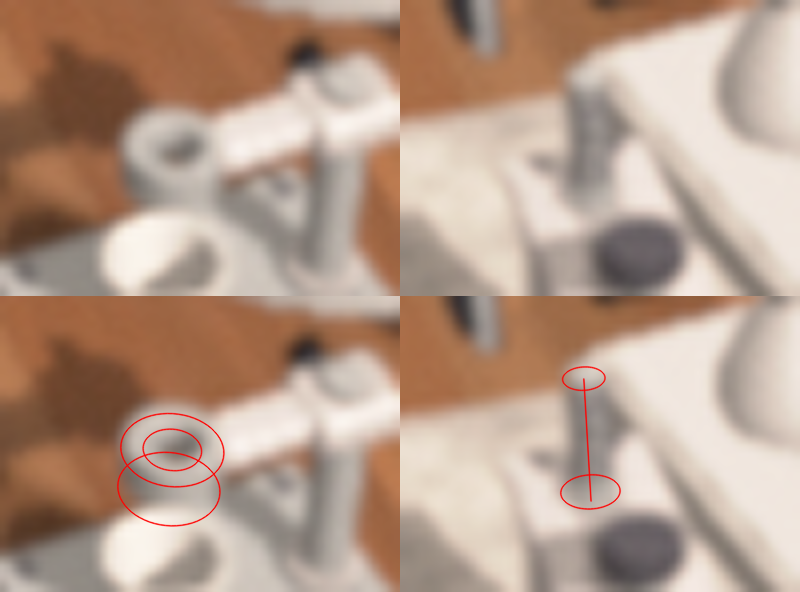

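Call:
{"fn": "play_rows", "kwargs": {
  "motion": "4 0 0 0 0 0 8.5; 7.9 0 0 0 0 0 8.5; 7.9 0 0 0 0 0 8.5"
}}

```text
time: 1.45
tcp_pos: [0.5079, -0.0322, 0.3033]
tcp_rot: [-0.001, 0.87, 0.494, 0.0]
force: [-0.8, -1.0, -0.3]
finger_gap: 0.0849
finger_force: 0.0
```

The bush overlay sits about 1.3 px low and the probe overlay about 1.2 px low, so most of that is a common offset. Sideways they agree to about 1 px. I'll descend onto the probe with a small sideways compromise.

Run:
```python
from h import *
go(.5082,-.0344,.151+.0539,np.radians(59.35))
```

```text
t 1.45 pos [ 0.5079 -0.0322  0.3033] x-yaw 59.17 z [-4.e-04  1.e-03 -1.e+00] gap 0.0849 ff 0.0 F [-0.8 -1.  -0.3] q6 1.88
cm [-0.18  0.15  9.84]
rot [-0.0009 -0.0007 -0.0032]
```

Call:
{"fn": "play_rows", "kwargs": {
  "motion": "-0.1 0.1 0 0 0 0 8.5; -0.1 0.1 3 0 0 0 8.5; -0.1 0.1 6 0 0 0 8.5; -0.1 0.1 9 0 0 0 8.5; -0.1 0.1 9.8 0 0 0 8.5"
}}

```text
time: 1.95
tcp_pos: [0.5052, -0.0376, 0.2033]
tcp_rot: [-0.001, 0.871, 0.491, -0.002]
force: [-0.4, -0.4, 0.1]
finger_gap: 0.0851
finger_force: 0.0
```

Call:
{"fn": "play_rows", "kwargs": {
  "motion": "0 0 0 0 0 0 4; 0 0 0 0 0 0 4; 0 0 0 0 0 0 4; 0 0 0 0 0 0 4; 0 0 0 0 0 0 3"
}}

```text
time: 2.45
tcp_pos: [0.5071, -0.0367, 0.2066]
tcp_rot: [0.0, 0.871, 0.492, 0.0]
force: [0.2, 0.5, 0.5]
finger_gap: 0.0299
finger_force: 0.0
```

Run:
```python
from h import *
go(.5082,-.0344,.151+.0539,np.radians(59.35))
im,d=snap("top","top2"); im2,d2=snap("scene","scene2")
a=cv2.resize(im[205:255,205:271],None,fx=6,fy=6,interpolation=cv2.INTER_CUBIC)
b=cv2.resize(im2[165:215,200:266],None,fx=6,fy=6,interpolation=cv2.INTER_CUBIC)
cv2.imwrite("pics/g.png",np.hstack([a,b])[:,:,::-1])
```

```text
t 2.45 pos [ 0.5071 -0.0367  0.2066] x-yaw 58.95 z [ 1.2e-03 -3.0e-04 -1.0e+00] gap 0.0299 ff 0.0 F [0.2 0.5 0.5] q6 1.88
cm [ 0.25 -0.03  0.17]
rot [ 0.0011 -0.0003 -0.007 ]
```

View pics/g.png

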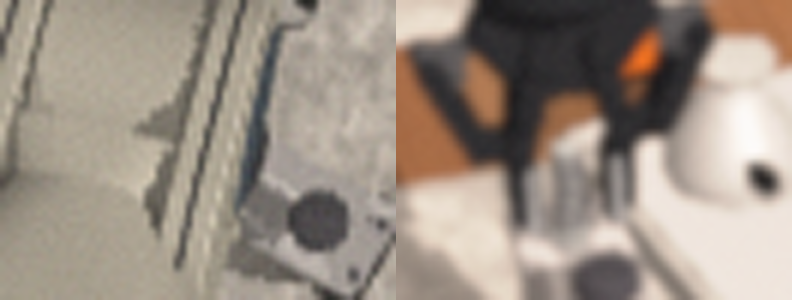

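Crop: the pads straddle the probe handle, which is at about x=572 between pad faces at 548 and 606. It sits about 1.5 mm towards -y of the tool, so I'll nudge and close.

Call:
{"fn": "play_rows", "kwargs": {
  "motion": "0.2 -0.1 0.1 0 0 0 3; 0.2 -0.1 0.1 0 0 0 2.2; 0.2 -0.1 0.1 0 0 0 1.8; 0.2 -0.1 0.1 0 0 0 1.5; 0.2 -0.1 0.1 0 0 0 1.2"
}}

```text
time: 3.05
tcp_pos: [0.5071, -0.0345, 0.205]
tcp_rot: [0.0, 0.871, 0.492, 0.0]
force: [0.1, 0.2, 0.8]
finger_gap: 0.0128
finger_force: 41.3
```

Call:
{"fn": "play_rows", "kwargs": {
  "motion": "0 0 0 0 0 0 0.8; 0 0 0 0 0 0 0.4; 0 0 0 0 0 0 0; 0 0 0 0 0 0 0"
}}

```text
time: 3.45
tcp_pos: [0.5071, -0.0344, 0.205]
tcp_rot: [0.0, 0.871, 0.492, 0.0]
force: [0.1, 0.9, 2.3]
finger_gap: 0.0127
finger_force: 58.4
```

Run:
```python
from h import *
go(.5082,-.0344,.3,np.radians(59.35)); print(monitor.get_obs()["wrist_torque"].round(3))
```

```text
t 3.45 pos [ 0.5071 -0.0344  0.205 ] x-yaw 58.95 z [ 2.e-04  0.e+00 -1.e+00] gap 0.0127 ff 58.4 F [0.1 0.9 2.3] q6 1.88
cm [ 0.06  0.09 -9.5 ]
rot [ 0.0002 -0.0001 -0.007 ]
[0.138 0.104 0.025]
```

Call:
{"fn": "play_rows", "kwargs": {
  "motion": "0 0 -1 0 0 0 0; 0 0 -2.5 0 0 0 0; 0 0 -4 0 0 0 0; 0 0 -6 0 0 0 0; 0 0 -8 0 0 0 0"
}}

```text
time: 3.95
tcp_pos: [0.5069, -0.0344, 0.286]
tcp_rot: [-0.0, 0.871, 0.492, -0.0]
force: [0.8, 0.1, -0.9]
finger_gap: 0.0128
finger_force: 58.5
```

Call:
{"fn": "play_rows", "kwargs": {
  "motion": "0 0 -2 0 0 0 0; 0 0 -4 0 0 0 0; 0 0 -6 0 0 0 0; 0 0 -8 0 0 0 0; 0 0 -8 0 0 0 0"
}}

```text
time: 4.45
tcp_pos: [0.5074, -0.0345, 0.3676]
tcp_rot: [0.001, 0.871, 0.492, 0.001]
force: [-0.3, -0.3, -0.6]
finger_gap: 0.0123
finger_force: 58.5
```

Run:
```python
from h import *
go(.460,-.3745,.365,np.radians(59.35)); print(monitor.get_obs()["wrist_torque"].round(3))
im2,d2=snap("scene","scene3")
tcp=monitor.get_obs()["tcp_pos"]; p=proj("scene",[tcp-[0,0,.0539],tcp-[0,0,.0539+.129]]); print(p)
u,v=int(p[0,0])-33,int(p[0,1])-20
a=cv2.resize(im2[v:v+95,u:u+66],None,fx=6,fy=6,interpolation=cv2.INTER_CUBIC); b=a.copy()
q=(p-[u,v]+.5)*6; cv2.line(b,tuple(q[0].astype(int).tolist()),tuple(q[1].astype(int).tolist()),(255,0,0),1)
cv2.imwrite("pics/l.png",np.hstack([a,b])[:,:,::-1])
```

```text
t 4.45 pos [ 0.5074 -0.0345  0.3676] x-yaw 58.95 z [ 0.0039 -0.001  -1.    ] gap 0.0123 ff 58.5 F [-0.3 -0.3 -0.6] q6 1.88
cm [-31.57  13.47   0.28]
rot [ 0.0039 -0.0012 -0.0071]
[-0.011 -0.072 -0.004]
[[224.89519899 142.9090737 ]
 [227.40823032 186.49706421]]
```

View pics/l.png

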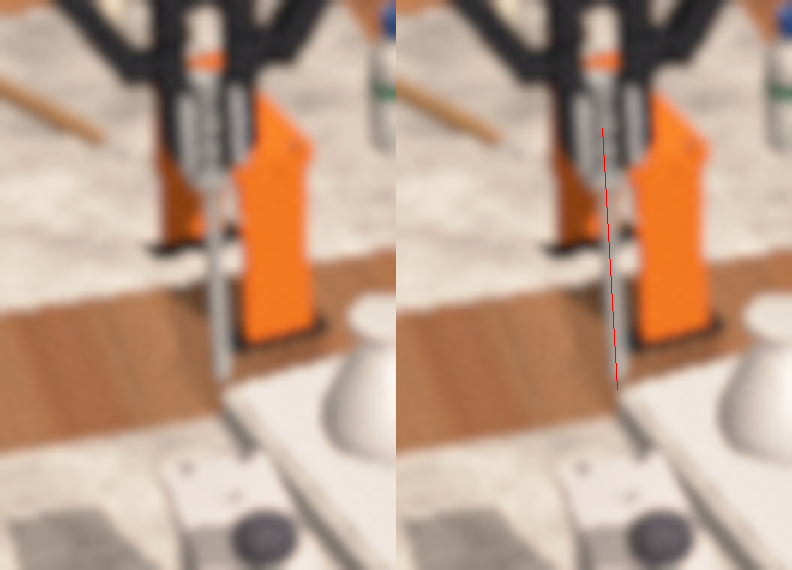

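The stem hangs parallel to the predicted axis. Its tip is at crop (222,380) against a predicted (221,388), the same image offset seen on the rest of the scene. It is upright and clear of the rack, so I'll move over the bush.

Call:
{"fn": "play_rows", "kwargs": {
  "motion": "-3 1.3 0 0 0 0 0; -7 3 0 0 0 0 0; -11 4.7 0 0 0 0 0; -15 6.4 0 0 0 0 0; -19 8.1 0 0 0 0 0"
}}

```text
time: 5.0
tcp_pos: [0.4777, -0.2404, 0.3638]
tcp_rot: [-0.001, 0.871, 0.492, -0.0]
force: [1.7, 0.8, 0.2]
finger_gap: 0.0124
finger_force: 58.5
```

Call:
{"fn": "play_rows", "kwargs": {
  "motion": "-4 1.7 0 0 0 0 0; -8 3.4 0 0 0 0 0; -11 4.7 0 0 0 0 0; -12.5 5.3 0 0 0 0 0; -12.5 5.3 0 0 0 0 0"
}}

```text
time: 5.5
tcp_pos: [0.4588, -0.3751, 0.3631]
tcp_rot: [-0.001, 0.871, 0.491, -0.0]
force: [-1.1, 0.9, -1.2]
finger_gap: 0.0124
finger_force: 58.6
```

Call:
{"fn": "play_rows", "kwargs": {
  "motion": "0 0 2 0 0 0 0; 0 0 4 0 0 0 0; 0 0 6 0 0 0 0; 0 0 7 0 0 0 0; 0 0 7 0 0 0 0"
}}

```text
time: 6.0
tcp_pos: [0.4594, -0.372, 0.2937]
tcp_rot: [-0.001, 0.87, 0.492, -0.0]
force: [0.7, 0.2, -0.5]
finger_gap: 0.0128
finger_force: 58.6
```

```bash
cat > chk.py <<'E'
from h import *
import sys
b=np.array([.460,-.3742,.085])
go(b[0],b[1],.023+.129+.0539,np.radians(59.35))
im2,d2=snap("scene",sys.argv[1])
tcp=monitor.get_obs()["tcp_pos"]; g=tcp-[0,0,.0539]
u,v=292,225
a=cv2.resize(im2[v:v+85,u:u+56],None,fx=7,fy=7,interpolation=cv2.INTER_CUBIC); o=a.copy()
th=np.linspace(0,2*np.pi,60); C=np.c_[np.cos(th),np.sin(th),0*th]
for P in (b+C*.015,b+C*.0085,np.array([g,g-[0,0,.129]])):
    q=((proj("scene",P)-[u,v]+.5)*7-.5); cv2.polylines(o,[(q*16).round().astype(np.int32)],False,(255,0,0),1,cv2.LINE_AA,4)
cv2.imwrite(f"pics/{sys.argv[1]}c.png",np.hstack([a,o])[:,:,::-1])
# scene px per 1 mm shifts
p=proj("scene",[b,b+[.001,0,0],b+[0,.001,0],b+[0,0,.001]]); print("px/mm",(p[1:]-p[0]).round(3).tolist(), "tip z",g[2]-.129)
E
python3 chk.py s4
```

```text
t 6.0 pos [ 0.4594 -0.372   0.2937] x-yaw 59.01 z [-0.0016  0.002  -1.    ] gap 0.0128 ff 58.6 F [ 0.7  0.2 -0.5] q6 1.29
cm [-0.16  0.19  8.78]
rot [-0.0025 -0.0009 -0.0059]
px/mm [[0.26, -0.229], [-0.342, -0.203], [0.027, -0.307]] tip z 0.11203657484032487
```

View pics/s4c.png

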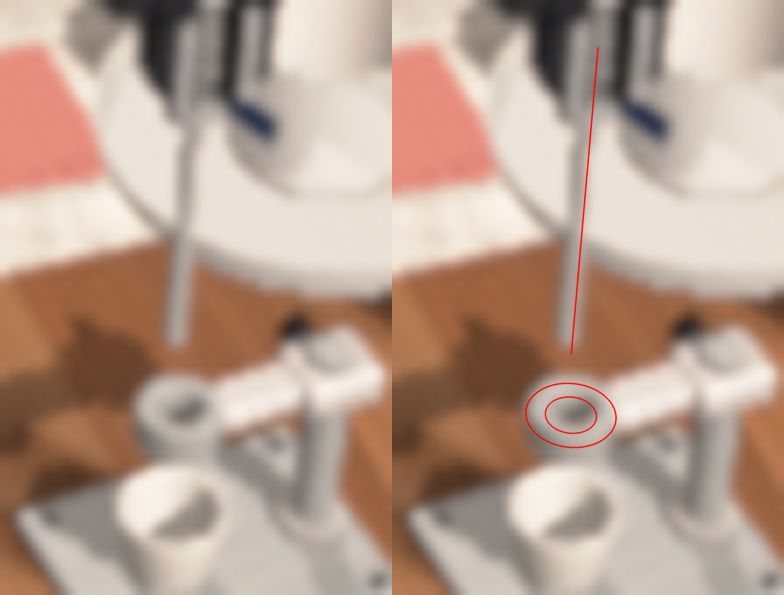

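The crop shows the stem running from (188,130) to its tip at (177,347). The bush mouth is at about (180,408) and the crucible below it. The slope differs a little from the prediction, so I'll let it settle and fit the stem and bush numerically.

Call:
{"fn": "play_rows", "kwargs": {
  "motion": "0 0 0 0 0 0 0; 0 0 0 0 0 0 0; 0 0 0 0 0 0 0"
}}

```text
time: 6.35
tcp_pos: [0.4596, -0.3735, 0.2956]
tcp_rot: [0.001, 0.871, 0.492, 0.0]
force: [0.6, -0.4, -0.5]
finger_gap: 0.0127
finger_force: 58.6
```

```bash
cat > fit.py <<'E'
from h import *
import sys
ims=[];ds=[]
for k in range(4): i,d=vision.read_camera("scene"); ims.append(i.astype(float)); ds.append(d)
im=np.mean(ims,0); D=np.array(ds); D[D==0]=np.nan; d=np.nan_to_num(np.nanmedian(D,0))
np.savez(sys.argv[1],im=im,d=d)
o=monitor.get_obs(); tcp=o["tcp_pos"]; print(tcp.round(4),o["tcp_rot"].round(4))
v,u=np.mgrid[225:330,285:360]; P=bydepth("scene",np.c_[u.ravel(),v.ravel()],d[225:330,285:360].ravel()).reshape(u.shape+(3,))
g=tcp-[0,0,.0539]
near=np.hypot(P[...,0]-g[0],P[...,1]-g[1])<.012
for z0,z1 in((g[2]-.12,g[2]-.09),(g[2]-.09,g[2]-.06),(g[2]-.06,g[2]-.035)):
    m=near&(P[...,2]>z0)&(P[...,2]<z1); print("stem",m.sum(),P[m].mean(0).round(4),"px",u[m].mean().round(2),v[m].mean().round(2),"pred",proj("scene",[[g[0],g[1],P[m][:,2].mean()]]).round(2))
m=(P[...,2]>.077)&(P[...,2]<.093)&(np.hypot(P[...,0]-.46,P[...,1]+.374)<.02); print("bush",m.sum(),P[m].mean(0).round(4),"px",u[m].mean(),v[m].mean())
E
python3 fit.py f1
python3 - <<'E'
import numpy as np
f=np.load("f1.npz"); im=f["im"]; 
for r in range(244,276,2): print(r,im[r,308:328].mean(1).astype(int))
print((im[274:298,308:326,0]-im[274:298,308:326,2]).astype(int))
print((im[274:298,308:326].mean(2)).astype(int))
E
```

```text
[ 0.4594 -0.3735  0.295 ] [1.000e-04 8.706e-01 4.919e-01 0.000e+00]
stem 29 [ 0.461  -0.3704  0.1362] px 317.45 266.66 pred [[318.1  267.66]]
stem 31 [ 0.4609 -0.3704  0.1662] px 318.26 256.74 pred [[318.97 257.73]]
stem 26 [ 0.4608 -0.3702  0.1933] px 318.96 247.5 pred [[319.79 248.48]]
bush 111 [ 0.4621 -0.3736  0.0834] px 317.3693693693694 283.7117117117117
244 [226 227 226 226 226 226 226 227 226 214 177 152 173 205 219 213 182 154
 147 138]
246 [224 226 227 227 226 226 226 227 226 215 179 157 178 211 223 222 203 172
 154 153]
248 [212 223 227 227 227 226 226 227 226 214 177 158 180 212 224 225 221 205
 177 160]
250 [190 206 221 226 227 227 227 227 226 215 180 163 185 212 224 226 226 224
 220 207]
252 [218 195 192 210 222 226 226 227 226 215 183 169 188 213 224 225 226 226
 225 225]
254 [240 230 201 176 181 203 217 224 223 204 175 174 198 217 224 225 226 225
 226 225]
256 [238 238 234 216 184 165 170 187 192 172 158 179 209 223 225 226 225 225
 225 225]
258 [232 233 229 224 212 191 162 144 139 136 150 179 206 218 222 224 225 225
 226 225]
260 [179 170 154 138 129 123 116 112 114 
[... 3263 characters left out ...]
67 174 177 179 178 164 145 134 131]
 [102  98 102 113 129 152 172 184 192 195 196 194 189 187 179 161 143 135]
 [ 97 104 127 158 186 213 228 230 229 225 222 216 208 204 197 182 164 150]
 [108 135 179 216 230 238 240 239 235 230 224 216 211 211 209 199 186 175]
 [134 174 216 235 240 241 240 237 233 227 218 205 193 194 203 206 200 191]
 [158 200 228 237 240 241 239 237 232 225 212 191 169 163 182 203 205 198]
 [168 211 231 236 240 240 240 237 231 219 200 173 149 140 161 193 204 199]
 [169 214 231 236 239 240 239 235 222 196 171 151 138 133 149 182 200 199]]fit.py:5: RuntimeWarning: All-NaN slice encountered
  im=np.mean(ims,0); D=np.array(ds); D[D==0]=np.nan; d=np.nan_to_num(np.nanmedian(D,0))
```

The stem is upright: its x and y agree within 0.2 mm along its length. In the scene frame the stem axis is about 0.9 mm to +y of the bush centre. I'll correct that, then descend slowly.

Call:
{"fn": "play_rows", "kwargs": {
  "motion": "-0.07 0.05 0 0 0 0 0; -0.07 0.05 0.3 0 0 0 0; -0.07 0.05 0.7 0 0 0 0; -0.07 0.05 1 0 0 0 0; -0.07 0.05 1 0 0 0 0"
}}

```text
time: 7.05
tcp_pos: [0.4593, -0.3741, 0.2841]
tcp_rot: [-0.001, 0.871, 0.492, -0.0]
force: [0.1, 0.1, -0.1]
finger_gap: 0.0122
finger_force: 58.6
```

```bash
python3 fit.py f2 2>/dev/null
python3 - <<'E'
from h import *
go(.4595,-.3744,.2059,np.radians(59.35))
E
```

```text
[ 0.4595 -0.3743  0.285 ] [1.000e-04 8.706e-01 4.920e-01 0.000e+00]
stem 27 [ 0.4608 -0.3708  0.1266] px 317.26 269.89 pred [[318.13 270.89]]
stem 29 [ 0.4608 -0.3709  0.1558] px 318.14 260.34 pred [[318.98 261.33]]
stem 25 [ 0.4607 -0.3712  0.1829] px 318.96 251.32 pred [[319.79 252.22]]
bush 112 [ 0.4618 -0.3736  0.0834] px 317.2767857142857 283.76785714285717
t 7.25 pos [ 0.4595 -0.3743  0.285 ] x-yaw 58.95 z [ 1.e-04 -1.e-04 -1.e+00] gap 0.0124 ff 58.6 F [ 0.2  0.5 -0.9] q6 1.29
cm [-0.01  0.01  7.91]
rot [ 0.0001  0.     -0.007 ]
```

Run:
```python
from h import *
f=np.load("f2.npz"); d=f["d"]; im=f["im"].mean(2)
v,u=np.mgrid[262:298,304:332]; P=bydepth("scene",np.c_[u.ravel(),v.ravel()],d[262:298,304:332].ravel()).reshape(u.shape+(3,))
print((P[...,2]*1000).round(0).astype(int)[8:])
print("tip/bush pred",proj("scene",[[.4595,-.3743,.285-.0539-.129],[.46,-.3742,.085]]).round(2))
print(im[266:284,312:324].astype(int))
```

```text
[[  1   1   0   0   0   1   1   0   1   1   1  -1 125 128 127   0   1   3
    1   1   2   1   1   0   1   2   1   0]
 [  0   0  -1   1   1   1   1   0   1   2   1   3 124 124 123   0  -1   0
    1   2   1   0   1   1   1   2   1   1]
 [  2   1   3   1   1   1   1   2   2   0   2   1 119 121 120   1   0   1
    1   1   1   0   1  -1   0   0   0   1]
 [  1   1   0   2   0   1   0   0  -1   1   0   1 116 119 116   1   2   1
    2   0   2   0   1   3   0   1  -1   1]
 [  0   2   0   1   1   0   1   1   3   3   1   0 113 115 113  -1   1   0
    1   0   1   1   1   1   1   0   1   0]
 [  1   3   1   1   1  -1   2   1   3   1   0   0 111 111 111   1   1   2
    2   0   2   1   0  -1   1   3   1  83]
 [  0   0   2   2   1   1   1  -1  -1   1   1   1 107 108 107   1   1   1
    0   0   0  -1   2   2  -1   2   0  81]
 [ -2   2   2   0  -1   1   1   2   1   1   0   0  -1 105   0   1   1   1
    1  -1   0   1   1   1   1  81  83  82]
 [  0  -1   1   1   0  -1   1   2   1   1   0  -2   1   1   0   1   0   1
    1   2   2   1  83  82  82  82  83  82]
 [  1   3   1  -1   1   0   0   2   0  87  86  
[... 2444 characters left out ...]
106 117 144 160 145 120 107 107 108]
 [105 106 107 107 119 146 162 145 119 107 105 106]
 [104 105 107 108 121 149 162 144 118 106 105 106]
 [ 97 104 106 109 124 151 163 143 116 107 105 105]
 [ 88  99 105 110 126 153 162 142 116 105 105 105]
 [ 81  94 104 111 129 154 159 139 115 105 105 104]
 [ 77  86  97 109 129 151 152 133 113 104 104 104]
 [ 74  80  92 111 129 144 142 126 113 105 104 107]
 [ 79  95 116 135 148 154 152 142 130 119 117 127]
 [100 131 159 174 181 180 177 172 162 150 149 169]
 [132 166 187 195 194 189 182 180 177 178 184 202]
 [160 185 191 192 187 178 167 160 164 179 196 212]
 [172 189 185 178 171 159 144 132 137 163 191 211]
 [174 188 181 167 149 133 120 112 124 157 186 207]]
```

```bash
cat > ax.py <<'E'
from h import *
import sys
from scipy.optimize import least_squares
def stem(f,z0,z1,c):
    d=f["d"]; v,u=np.mgrid[225:300,295:340]; P=bydepth("scene",np.c_[u.ravel(),v.ravel()],d[v,u].ravel())
    m=(np.hypot(P[:,0]-c[0],P[:,1]-c[1])<.013)&(P[:,2]>z0)&(P[:,2]<z1); P=P[m]; zm=P[:,2].mean()
    s=least_squares(lambda p:np.hypot(P[:,0]-p[0]-p[2]*(P[:,2]-zm),P[:,1]-p[1]-p[3]*(P[:,2]-zm))-.0035,[c[0]+.002,c[1]+.004,0,0],loss="soft_l1",f_scale=.001,x_scale=[.001,.001,.01,.01])
    return s.x,len(P),zm
def bush(f):
    d=f["d"]; v,u=np.mgrid[274:294,306:324]; P=bydepth("scene",np.c_[u.ravel(),v.ravel()],d[v,u].ravel())
    P=P[(P[:,2]>.0815)&(P[:,2]<.09)&(P[:,1]>-.42)]
    gx,gy=np.meshgrid(np.arange(.452,.472,.0005),np.arange(-.385,-.360,.0005))
    r=np.hypot(P[:,0]-gx[...,None],P[:,1]-gy[...,None]); e=(np.maximum(r-.0155,0)**2+np.maximum(.0085-r,0)**2).sum(-1)
    k=e<=np.quantile(e,.01); return gx[k].mean(),gy[k].mean(),len(P),cv2.minEnclosingCircle((P[:,:2]*1000).astype(np.float32))
if __name__=="__main__":
    f=np.load(sys.argv[1]+".npz"); t=monitor.get_obs()["tcp_pos"]; z0=max(t[2]-.0539-.122,.09)
    x,n,zm=stem(f,z0,t[2]-.0539-.035,t[:2]); print("stem",x.round(4),n,"at z",zm.round(3)); print("bush",bush(f)); print("tcp",t.round(4))
E
python3 ax.py f2
```

```text
stem [ 4.631e-01 -3.696e-01  2.000e-04 -8.600e-03] 84 at z 0.153
bush (np.float64(0.46411904761904765), np.float64(-0.37257142857142855), 83, ((466.6256103515625, -371.9150390625), 18.39052963256836))
tcp [ 0.4595 -0.3743  0.285 ]
```

Same-camera depth fits put the stem about 3 mm to +y of the bush centre, while the top view suggests about 1 mm. I'll shift about 2.3 mm and re-measure.

Call:
{"fn": "play_rows", "kwargs": {
  "motion": "-0.1 0.05 0 0 0 0 0; -0.21 0.09 0 0 0 0 0; -0.21 0.09 0 0 0 0 0; -0.21 0.09 0 0 0 0 0"
}}

```text
time: 7.65
tcp_pos: [0.4591, -0.3766, 0.2849]
tcp_rot: [0.0, 0.871, 0.492, 0.0]
force: [-0.4, 0.0, -0.6]
finger_gap: 0.0128
finger_force: 58.6
```

```bash
sed -i 's/range(4)/range(8)/' fit.py; python3 fit.py f3 2>/dev/null|head -1; python3 ax.py f3
python3 - <<'E'
from h import *
f=np.load("f3.npz"); d=f["d"]; im=f["im"]
v,u=np.mgrid[266:290,308:328]; P=bydepth("scene",np.c_[u.ravel(),v.ravel()],d[266:290,308:328].ravel()).reshape(u.shape+(3,))
print((P[...,2]*1000).round(0).astype(int))
a=cv2.resize(im[250:295,292:342].astype(np.uint8),None,fx=12,fy=12,interpolation=cv2.INTER_CUBIC)
cv2.imwrite("pics/f3.png",a[:,:,::-1])
E
```

```text
[ 0.4592 -0.3765  0.2849] [0.     0.8706 0.492  0.    ]
stem [ 0.4629 -0.3718 -0.0039 -0.0007] 87 at z 0.154
bush (np.float64(0.46378571428571425), np.float64(-0.3726904761904762), 80, ((465.0788269042969, -373.41943359375), 17.051132202148438))
tcp [ 0.4592 -0.3765  0.2849]
[[  1   1   1   2   0   1   1   1   1 136 141 141   2   0   1   1   1   0
    0   2]
 [  1   1   0   2   0  -1   0   2   1 136 137 138   0   0   0   0   1   1
    0   1]
 [  1   0   1   2   1   1   1   2   1 133 134 135   1   2  -1   0   1   0
    2   1]
 [  1   0   2   0   0   1   1   3  -1 130 131 131   1   1   0   1   1   0
    1   0]
 [  0   2   0   1   0   0   1   0   1 127 128 127   1   1   0   1  -1   0
    0   1]
 [  0   0   1   2   2   0   0  -1   1 123 125 125   2   0   0   1   1   0
    0   1]
 [  1   0   1   1   1   1   0   0   1 121 122 122   2   2   0   0   1   1
    1   1]
 [  1   0   0   0   0   1   0   2   0 118 120 117   1  -1   1   1   1   0
    0   0]
 [  0   0   1   1   1   0   1   2   0 116 116 115   1   1   1   1   1   0
    0   0]
 [  0   0   2   0   0   0   0  -1   1 112 113 111   1  -1  
[... 516 characters left out ...]
  82  83
   83  82]
 [  0   0   1  86  86  85  81  77  77  79  79  80  82  85  85  85  83  83
   83  83]
 [  0   2   0  85  84  85  78  76  75  75  75  76  79  85  86  85  81  82
   82  81]
 [  1   1   1  83  85  86  85  71  70  72  72  72  76  86  86  85  81  79
   80  79]
 [  0   1   0  80  84  86  84  86  85   0   1  86  87  85  86  81  78  78
   76  74]
 [  0   1   0  77  81  85  84  86  86  86  86  86  85  85  83  77  74   0
    0   1]
 [  1   1   0  75  78  81  83  84  84  84  85  84  83  84  79  72   1   1
    0   6]
 [  0   1   1  71  76  79  78  80  83  81  81  82  81  80  76   1   6   6
    7   7]
 [  0   1   1   0  72  73  76  77  79  78  78  78  76  76  72   6   7   7
    6   6]]
```

View pics/f3.png

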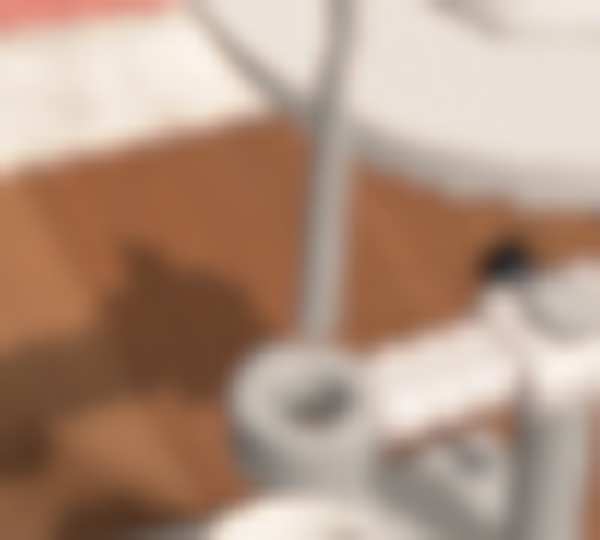

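The crop shows the tip at x≈320 just above the bush mouth, whose ring is centred at about 306–316. Extrapolated down, the stem axis lands at about 313, and the depth fits agree within 1 mm. I'll lower it slowly.

Call:
{"fn": "play_rows", "kwargs": {
  "motion": "0 0 0.3 0 0 0 0; 0 0 0.7 0 0 0 0; 0 0 1.1 0 0 0 0; 0 0 1.5 0 0 0 0; 0 0 1.8 0 0 0 0"
}}

```text
time: 8.55
tcp_pos: [0.4591, -0.3765, 0.2663]
tcp_rot: [-0.0, 0.871, 0.492, -0.0]
force: [-0.8, 0.3, -0.5]
finger_gap: 0.0124
finger_force: 58.6
```

Call:
{"fn": "play_rows", "kwargs": {
  "motion": "0 0 0.4 0 0 0 0; 0 0 0.8 0 0 0 0; 0 0 1.2 0 0 0 0; 0 0 1.5 0 0 0 0; 0 0 1.5 0 0 0 0"
}}

```text
time: 9.05
tcp_pos: [0.459, -0.3765, 0.2514]
tcp_rot: [-0.0, 0.871, 0.492, -0.0]
force: [-0.2, -0.2, -0.8]
finger_gap: 0.0124
finger_force: 58.6
```

```bash
python3 fit.py f4 2>/dev/null|head -1; python3 ax.py f4
python3 - <<'E'
from h import *
go(.4592,-.3765,.2049,np.radians(58.95)); print(monitor.get_obs()["wrist_torque"].round(3))
f=np.load("f4.npz"); d=f["d"]
v,u=np.mgrid[270:290,308:328]; P=bydepth("scene",np.c_[u.ravel(),v.ravel()],d[270:290,308:328].ravel()).reshape(u.shape+(3,))
print((P[...,2]*1000).round(0).astype(int))
E
```

```text
[ 0.4592 -0.3766  0.252 ] [1.000e-04 8.706e-01 4.920e-01 0.000e+00]
stem [ 0.4631 -0.372   0.0047 -0.0039] 69 at z 0.128
bush (np.float64(0.46559523809523806), np.float64(-0.37059523809523814), 81, ((465.8822021484375, -372.70648193359375), 17.718246459960938))
tcp [ 0.4592 -0.3766  0.252 ]
t 9.45 pos [ 0.4592 -0.3766  0.252 ] x-yaw 58.95 z [ 2.e-04 -1.e-04 -1.e+00] gap 0.0126 ff 58.6 F [-0.1 -1.  -1. ] q6 1.28
cm [ 0.01 -0.    4.71]
rot [ 0.0002  0.     -0.    ]
[0.013 0.008 0.062]
[[  1   0   0   2  -1   0   0   2   1 127 129 129   0   1  -1   1   1   1
    1   2]
 [  0   1   2   2   0   0   2   1   0 124 125 126   0   1   1   1  -1   1
    0   2]
 [  0   1   1   1   1   2   1   1   0 121 123 122   0   0   1   1   2   1
    1   1]
 [  1   1   2   0  -1   2   0   1   1 119 120 119   0   2   1   1   1   0
    2   0]
 [  1   1   0   0   1   1   1   1   0 115 117 114   0   1   1   1   1   1
    0   0]
 [ -1   0   1   0   1  -1   1   0   2 112 113 112   0   1   0  -1   0   0
    1   1]
 [  1   1   2   1   2   0   0   1   1 109 110 109   1   1   0  -1   1   2
    1   1]
 [  0   1  -1   0
[... 388 characters left out ...]
  82  83
   83  83]
 [  0   1   1  85  85  85  81  77  89  91  90  79  83  85  86  85  83  83
   82  82]
 [  2   1  -1  84  86  85  77  75  86  88  88  77  79  85  86  85  83  83
   83  82]
 [  0   3   0  83  86  85  85  74  82  84  84  74  75  85  86  84  82  80
   79  77]
 [ -1  -1   2  80  83  85  86  85  86  80  80  86  86  85  85  83  77  76
   76  74]
 [  2   3   0  78  80  85  85  86  86  86  85  85  85  86  82  77  74   1
    0   1]
 [  1   0   0  75  78  81  82  84  84  85  84  84  83  82  79  71   0   1
    1   6]
 [  1  -1   1  72  74  79  78  79  81  81  82  82  79  79  75   2   7   7
    6   7]
 [  2   0   1   1  72  75  75  78  78  78  78  78  76  76  71   6   7   6
    7   8]]
```

The stem is inside the bush. At mouth level it occupies columns 316–318 of a bore spanning 313.5–320.5, so it is centred there, and it sits about 0.7 mm to the far side. I'll trim 0.5 mm and lower the rest.

Call:
{"fn": "play_rows", "kwargs": {
  "motion": "-0.05 0 0.3 0 0 0 0; -0.05 0 0.7 0 0 0 0; -0.05 0 1.1 0 0 0 0; -0.05 0 1.5 0 0 0 0; -0.05 0 1.9 0 0 0 0"
}}

```text
time: 9.95
tcp_pos: [0.4589, -0.3769, 0.2324]
tcp_rot: [-0.0, 0.871, 0.492, -0.0]
force: [0.3, 0.3, -0.3]
finger_gap: 0.0126
finger_force: 58.6
```

Call:
{"fn": "play_rows", "kwargs": {
  "motion": "0 0 0.4 0 0 0 0; 0 0 0.8 0 0 0 0; 0 0 1.2 0 0 0 0; 0 0 1.6 0 0 0 0; 0 0 1.8 0 0 0 0"
}}

```text
time: 10.45
tcp_pos: [0.4588, -0.3769, 0.2144]
tcp_rot: [-0.0, 0.871, 0.492, -0.0]
force: [-0.5, 0.2, -0.2]
finger_gap: 0.0123
finger_force: 58.6
```

Call:
{"fn": "play_rows", "kwargs": {
  "motion": "0 0 0.4 0 0 0 0; 0 0 0.8 0 0 0 0; 0 0 1 0 0 0 0; 0 0 1 0 0 0 0; 0 0 1 0 0 0 0"
}}

```text
time: 10.95
tcp_pos: [0.4589, -0.377, 0.205]
tcp_rot: [0.0, 0.871, 0.492, 0.0]
force: [-0.8, -0.3, -1.5]
finger_gap: 0.0124
finger_force: 58.6
```

```bash
python3 fit.py f5 2>/dev/null|head -1; python3 ax.py f5
python3 - <<'E'
from h import *
go(.4589,-.3769,.2049,np.radians(58.95)); print(monitor.get_obs()["wrist_torque"].round(3))
f=np.load("f5.npz"); d=f["d"]
v,u=np.mgrid[264:312,306:328]; P=bydepth("scene",np.c_[u.ravel(),v.ravel()],d[264:312,306:328].ravel()).reshape(u.shape+(3,))
print((P[...,2]*1000).round(0).astype(int))
a=cv2.resize(f["im"][235:315,280:350].astype(np.uint8),None,fx=7,fy=7,interpolation=cv2.INTER_CUBIC)
cv2.imwrite("pics/f5.png",a[:,:,::-1])
E
```

```text
[ 0.4589 -0.377   0.205 ] [1.000e-04 8.706e-01 4.920e-01 0.000e+00]
stem [ 0.4627 -0.3725 -0.0064 -0.0259] 23 at z 0.103
bush (np.float64(0.46571428571428575), np.float64(-0.3709285714285715), 81, ((466.2008056640625, -372.50048828125), 17.939512252807617))
tcp [ 0.4589 -0.377   0.205 ]
t 11.35 pos [ 0.4589 -0.377   0.205 ] x-yaw 58.95 z [ 1.e-04 -1.e-04 -1.e+00] gap 0.0124 ff 58.6 F [ 0.2  0.3 -1.1] q6 1.28
cm [ 0.01 -0.01  0.01]
rot [ 0.0002  0.     -0.0001]
[-0.007 -0.01   0.041]
[[  1   1   1 ... 156 155 149]
 [  1   2   1 ... 152 152 147]
 [  1   1   0 ... 149 149 143]
 ...
 [  6   7   7 ...   6   7   6]
 [  7   6   7 ...   5   8   7]
 [  8   6   5 ...   7   7   7]]
```

View pics/f5.png

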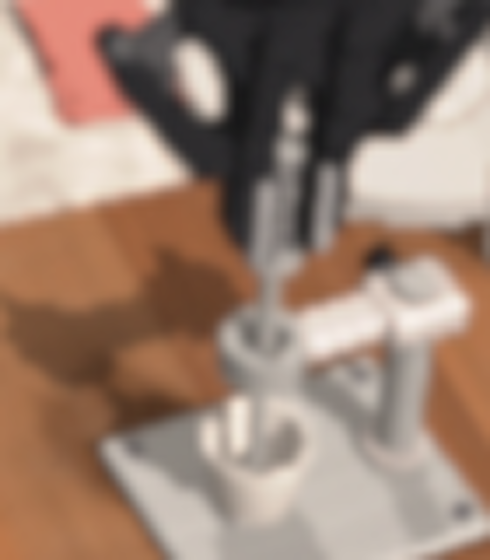

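The crop shows the stem passing through the bush at about (268,325) and hanging in the crucible with its tip at about (258,460). Nothing is touching. One last numeric check of centring and tip height.

Run:
```python
from h import *
f=np.load("f5.npz"); d=f["d"]
v,u=np.mgrid[268:306,309:326]; P=bydepth("scene",np.c_[u.ravel(),v.ravel()],d[268:306,309:326].ravel()).reshape(u.shape+(3,))
for r,row in zip(range(268,306),(P[...,2]*1000).round(0).astype(int)): print(r,*row)
```

```text
268 0 0 1 145 147 147 146 149 148 148 138 138 135 135 140 143 143
269 0 -1 1 0 143 143 143 146 145 144 136 135 134 133 138 139 140
270 0 2 2 0 142 139 140 143 142 142 133 132 129 127 135 137 138
271 0 1 2 2 0 125 137 141 139 138 129 128 127 126 0 1 1
272 1 2 1 1 2 2 133 137 135 127 126 126 127 125 1 1 0
273 1 0 1 1 0 0 1 124 126 125 126 125 125 1 1 0 2
274 1 0 0 1 0 1 0 0 116 117 122 0 1 0 0 1 0
275 0 2 1 0 2 0 1 1 113 113 113 0 1 1 2 1 2
276 2 0 0 1 1 0 1 0 109 112 109 1 0 1 1 0 0
277 0 0 1 0 1 1 1 2 106 108 104 1 -1 1 0 0 0
278 1 1 1 2 0 2 1 0 103 104 102 0 2 1 2 1 1
279 0 0 2 1 86 85 86 92 100 100 86 86 1 0 83 83 83
280 1 2 1 87 86 86 85 95 97 98 85 86 87 83 82 82 82
281 0 0 1 85 86 85 82 91 95 94 82 84 85 86 83 82 83
282 2 0 85 85 86 82 78 89 91 90 80 82 86 86 85 83 83
283 0 0 84 86 85 78 76 86 88 88 76 79 85 85 85 83 83
284 0 1 82 86 86 86 72 84 85 84 74 76 85 85 85 81 81
285 0 1 80 85 85 86 86 86 80 80 85 85 86 86 82 78 77
286 1 1 77 81 85 85 85 86 86 85 87 86 85 84 78 75 1
287 0 0 76 78 81 83 84 85 85 84 85 83 83 79 72 1 0
288 1 1 73 75 77 79 80 80 81 81 80 80 79 76 1 5 5
289 
[... 156 characters left out ...]
55 59 58 37 36 6 7 8 8 7 7
293 6 38 35 36 34 32 53 55 56 35 35 35 37 6 6 7 8
294 6 36 34 32 32 30 49 51 51 31 32 33 35 37 7 7 7
295 37 34 31 30 29 27 47 48 48 29 30 30 33 36 36 6 6
296 37 31 27 26 25 24 44 44 46 25 27 29 30 35 36 7 7
297 36 28 25 23 22 22 40 42 40 24 26 25 29 31 36 6 6
298 37 26 23 20 21 19 36 37 37 19 23 22 27 31 37 6 6
299 36 24 20 17 16 15 34 35 34 17 18 21 23 28 37 7 7
300 32 37 17 16 14 13 30 30 28 14 16 17 21 37 37 7 5
301 26 33 36 37 10 10 27 28 12 11 14 15 36 35 7 7 6
302 20 29 32 35 35 37 37 11 10 37 36 37 35 30 8 7 7
303 7 24 28 30 32 32 34 36 36 36 34 34 30 24 7 7 7
304 6 20 25 27 29 30 30 31 31 30 30 27 24 6 6 6 7
305 6 15 20 23 24 25 26 26 27 26 25 23 20 7 6 6 6
```

Call:
{"fn": "play_rows", "kwargs": {
  "motion": "0 0 0.1 0 0 0 0; 0 0 0.1 0 0 0 0; 0 0 0.1 0 0 0 0; 0 0 0.1 0 0 0 0; 0 0 0.1 0 0 0 0"
}}

```text
time: 11.85
tcp_pos: [0.4589, -0.377, 0.2039]
tcp_rot: [0.0, 0.871, 0.492, -0.0]
force: [-0.3, -0.3, -0.3]
finger_gap: 0.0124
finger_force: 58.6
```

```bash
python3 -c "
from h import *
go(.4589,-.377,.204); print(job.hand_in())"
```

```text
t 11.85 pos [ 0.4589 -0.377   0.2039] x-yaw 58.94 z [-0. -0. -1.] gap 0.0124 ff 58.6 F [-0.3 -0.3 -0.3] q6 1.28
cm [-0.    0.   -0.01]
the job is handed in; nothing more can be done
None
```

I handed the job in at 11.85 s: the probe is held still and upright, centred in the bush to about 1 mm, with its tip at about z = 23–24 mm (halfway is 23 mm) inside the crucible and no contact force on the wrist; the hand-in returned no verdict.

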